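# Cap a spice jar in the bench press and hold it down

### The arm

A 7-joint arm with a two-finger parallel gripper is mounted at the origin on the work surface. World frame = base frame: x ahead of the robot, y to its left, z up, the work surface at z = 0. Lengths are in m, angles in rad, forces in N, time in s.
With the tool pointing down it reaches from about 0.4 to 0.85 m from the base axis. Payload 4.5 kg.
Tool frame: the origin (TCP) lies midway between the tips of the shut fingers; the grasp point (between the pads) lies 19 mm behind it (r.grip_point_offset is the distance from the TCP to the grasp point, in m); z points along the fingers, y is the line along which they close (so a half turn about z gives the same grasp; the last joint's range is limited). The gripper opens to 88 mm and grips with 3 to 60 N. Pads are 18 mm wide; open, the fingers measure 123 mm over their backs; the gripper's body (75 mm by 187 mm) begins 45 mm behind the grasp point.
Start: joints at [-1.156, 0.689, -0.195, 1.565, 0.157, 0.902, -0.215], TCP at [0.232, 0.58, 0.212] pointing down, gripper open.
Joint ranges: [-3.01, 3.01], [-0.46, 2.08], [-1.47, 1.51], [0.13, 2.56], [-1, 4.14], [0.04, 2.09], [-2.66, 2.66]. Speed limits (rad/s): [2.57, 2.57, 3.14, 3.14, 3.14, 3.14, 3.14].

### API

Orientations are given as a unit quaternion [x, y, z, w].
In Python, from plant import r, optics gives the robot as it stands.
- The arm moves only by the shell command python3 -m pendant 'ROWS' [OPENING] [FORCE]. ROWS is JSON, a list of rows, each a list of 6 numbers: the shift along the tool's x, y, z as a fraction of full scale, then the turn, a rotation vector about the tool's x, y, z as a fraction of full scale. A call has 1 to 5 rows; each row shifts and turns the commanded pose from where the row before left it, along the tool's axes as they then stand; what a row does not reach is not made up. Full scale, the value 1, is 0.025 m for a shift and pi rad for a turn. A row lasts 1/12 s, in which the tool goes at most 41.7 mm and 7.16 degrees, less where a joint would pass 70% of its speed; a pose out of reach is approached as far as the arm can. A call with a number of a shift or a turn outside -1 to 1 is refused whole. A call with a gripper value outside its range is refused whole. OPENING is the opening, from -1 (shut) to 1 (fully open), set as the call begins (- or left out, the last holds). The fingers move at their own pace and stop on an object; FORCE is the grip in N (left out, the last holds). Time passes only in rows, so rows that do not move let the fingers close. It gives the time, the measured TCP pose, the force, the opening and the grip force at its end, in the units of the state.
- r.get_state(): the state, without advancing time (a new reading comes with each control period).
- optics.snapshot(name): name is "scene" or "top" or "wrist"; returns (picture, depth): 400x640x3 uint8, blue, green, red; 400x640 float32, m along the optical axis (not along the pixel's ray), 0 where there is no reading.
- optics.calibration(name): a dict with "vfov" (degrees; the focal length in pixels is half the picture's height over the tangent of half this angle, whatever the lens; pixels are square), "cx", "cy" (the principal point, pixels), "cam_to_world" (4x4, takes a point from camera to world coordinates); the wrist camera has in their place "tool_from_camera" (4x4, takes a point from camera to tool coordinates, whose origin is the TCP and whose axes are the flange's). Camera axes: x right, y up, looking along -z (the intrinsics and any distortion apply to the point x, -y, -z); pixel columns grow to the right and rows downward; lengths in m; the calibration is good to about 2 mm. The wrist camera is an equidistant fisheye: a pixel r from the principal point sees the ray r / f radians off the axis. A picture is of the moment at which its call begins: read the wrist's pose just before it. calibration takes no time and is no camera call.
- r.finish_job(): hands the job in; it is judged then, once.
The state is a dict: "clock": time; "q": joint angles; "qd": joint speeds; "joint_torque": joint torques, N m; "tool_pos": TCP position; "eef_rot": TCP orientation; "contact_force": force on the tool from outside, world axes, zero at the start; "moment": the same for the moment, N m; "opening": opening from 0.0 (shut) to 1.0 (fully open); "finger_force": force on a finger pad.
Only numpy, scipy, OpenCV 4.12 (cv2) and the standard library are available. Lean on these libraries where they do the work, as an engineer would, in place of code of your own. Each camera call takes 0.05 s, during which the arm holds its last target. There are 200 camera calls.

### The job

Slide the wooden carrier board, which has an upright handle, flat across the counter without lifting it until the mouth of the jar set in it is right below the capping press's plunger, the loose cap still sitting on the jar. Then push the press's round knob straight down with the gripper's fingers until the cap clicks, keep pressing past the click until the cap is fully home, and finish like that: do not let go, the program ends with the fingers still pushing the knob with about 15 N (never over 40 N) and the plunger bearing on the cap. Leave the other things on the counter where they are.

Things in the scene. Friction and masses are not known exactly. Their poses are not given: they have to be found in the camera images.
- press: Grey bench capping press fixed to the counter. Origin at counter level right below the plunger's axis; its x points to the column, z up. Foot plate 110 x 100 x 12 mm from x = 60 to 170 mm, column 34 x 44 mm at x = 95 mm, head arm 44 mm wide at heights 133 to 167 mm, ending in a 50 mm round boss about the plunger's axis
- plunger (a joint): Travel of the press's plunger in m: 0 at its upper rest, grows as the knob is pushed straight down, limit 0.034. A spring and the plunger's friction resist with about 1 to 2.5 N; it rises again if let go. The plunger meets the loose cap at about 0.015 and the cap is fully home at about 0.023
- plunger_tip (a point): Centre of the flat 30 mm round rubber pad at the plunger's lower end, moving with it; 110 mm above the counter at rest
- knob_top (a point): Centre of the flat top of the plunger's wooden knob (52 mm across, 24 mm high), moving with it; 227 mm above the counter at rest, on the plunger's axis
- carrier: Loose wooden board 170 x 64 x 12 mm, about 0.55 kg in all, lying on the counter with a white stoneware jar (52 mm across, mouth 84 mm above the board's underside) fixed in it. Origin on the board's underside straight below the jar's axis; x axis points from the handle to the jar, z up; the board runs from x = -135 to +35 mm
- handle (a point): Middle of the carrier's upright wooden handle, 45 mm above the board's underside and 105 mm from the jar's axis along -x of the carrier. The handle measures 26 mm along the carrier's x and 18 mm across it (its y, the way to grip it), and its top is 62 mm above the board's underside
- jar_mouth (a point): Centre of the upper rim of the jar's neck (neck 32 mm across), moving with the carrier; axes as the carrier's
- cap: Loose aluminium snap cap, 44 mm across, 15 mm high, 30 g; origin at the centre of its lower edge, z up. Starts resting on four sprung beads round the jar's neck, origin about 4 mm below the mouth; passing the beads takes about 7 to 11 N (the click), then the force drops and it stops fully home, origin 12 mm below the mouth. Fast or jerky sliding can shake it off
- mug: White mug 76 mm across, 85 mm high, handle along its y; origin under its centre. Leave alone
- jar2: White stoneware jar with its lid already on, 52 mm across, 74 mm high, not in a carrier; origin under its centre. Leave alone
- stopper: Cork stopper, 32 mm across, 28 mm high; origin under its centre. Leave alone
- mill: Dark wooden pepper mill 60 mm across, 170 mm high; origin under its centre. Leave alone
- bowl: White bowl 130 mm across, 50 mm high; origin under its centre. Leave alone
- oil: Green glass bottle 66 mm across, 200 mm high; origin under its centre. Leave alone
- spoon: Wooden spoon 200 mm long lying on the counter; origin under its middle, x along it. Leave alone

How it is judged:
On the way, in this order (a step that is already met when the one before it is completed fails the run):
1. the jar's mouth rests under the plunger's tip (within 6 mm), the cap still loose on it and the plunger up (horizontal distance between jar_mouth and plunger_tip below 0.006 m and horizontal distance between cap and jar_mouth below 0.004 m and z of cap in the frame of jar_mouth above -0.0075 m and value of joint plunger below 0.005 m and linear speed of carrier below 0.01 m/s), for 0.2 s.
2. the cap has clicked fully home under the plunger (horizontal distance between jar_mouth and plunger_tip below 0.006 m and z of cap in the frame of jar_mouth below -0.01 m and horizontal distance between cap and jar_mouth below 0.004 m and angle between the z axis of cap and the z axis of carrier, either way round below 0.12 rad and contact force between plunger and cap above 1 N), for 0.2 s.
At the end, for the whole second after the job is handed in: Through the last second the fingers push the knob and the plunger bears on the cap, each with over 5 N; cap home (lower edge 10 mm or more below the mouth, within 4 mm of centre, level), mouth within 6 mm of the plunger axis, carrier flat on the counter, fingers touching neither cap nor carrier (horizontal distance between jar_mouth and plunger_tip below 0.006 m and z of cap in the frame of jar_mouth below -0.01 m and horizontal distance between cap and jar_mouth below 0.004 m and angle between the z axis of cap and the z axis of carrier, either way round below 0.12 rad and contact force between plunger and cap above 5 N and contact force between the fingers and plunger above 5 N and contact force between the fingers and cap below 0.5 N and contact force between the fingers and carrier below 0.5 N and value of joint plunger above 0.018 m and angle between carrier's own z axis and vertical below 0.08 rad and height (world z) of carrier below 0.004 m); the arm keeps its last pose, push and grip.
It fails at once if the knob is pushed with over 45 N (contact force between the fingers and plunger above 45 N).
It fails at once if the carrier is lifted off the counter (over 10 mm) or tipped (height (world z) of carrier above 0.01 m or angle between carrier's own z axis and vertical above 0.2 rad).
It fails at once if a bystander is shoved (30 mm; spoon 40 mm) from where it stood (distance of any of mug, jar2, stopper, mill, bowl, oil from where it was at the start of the episode above 0.03 m or distance of spoon from where it was at the start of the episode above 0.04 m).
It also fails if it takes over 72 s, if anything falls off the work surface, if the arm or the gripper's body presses on something with over 40 N, if the wrist force passes 120 N, or if a joint passes its speed limit or range.

## Working session

There is one attempt and no reset: what is moved stays moved. The work goes in short steps, Python scripts to look and compute and a shell command to move; the robot and the scene stay as the last step left them, time stands still between calls to the robot, and variables do not carry over. Pictures are saved under pics/ and viewed, at most 12 in all, crops included, and the job is handed in when it is done.

```bash
ls; mkdir -p pics; python3 - <<'E'
from plant import r, optics
import cv2,numpy as np
s=r.get_state();print(s)
for n in("scene","top"):
    p,d=optics.snapshot(n);cv2.imwrite(f"pics/{n}0.png",p);np.savez(f"{n}0.npz",p=p,d=d)
    print(optics.calibration(n))
print(optics.calibration("wrist"))
E
```

```text
pics
{'clock': 0.0, 'q': array([-1.15618441,  0.68994521, -0.19452192,  1.56636376,  0.15732308,
        0.90246903, -0.21509523]), 'qd': array([ 3.44505750e-05,  9.34251764e-04,  1.14880935e-03, -1.20134563e-03,
        8.14568665e-04,  7.21667658e-04,  4.38254610e-04]), 'joint_torque': array([ 1.05750118e-03, -5.27558613e+01, -1.26671333e+00, -1.53425288e+01,
       -5.25925658e-02,  6.59287631e-03,  1.75817991e-04]), 'tool_pos': array([0.23209448, 0.5795774 , 0.21122921]), 'eef_rot': array([ 1.89202446e-01,  9.81937693e-01, -8.90029271e-04, -9.82984144e-05]), 'contact_force': array([ 0.81315561, -0.08216441, -0.33747763]), 'moment': array([ 0.00200889, -0.0200908 , -0.01703996]), 'finger_force': 0.0, 'opening': 0.9991886610128311}
{'vfov': 56.17116197064242, 'cx': 312.8012822406356, 'cy': 198.28837783973452, 'cam_to_world': array([[-0.27113973, -0.76431233,  0.58507256,  1.237981  ],
       [ 0.96253641, -0.21696018,  0.16264054,  0.19277024],
       [ 0.00262928,  0.60725195,  0.79450497,  1.01222609],
       [ 0.        ,  0.        ,  0.        ,  1.        ]])}
{'vfov': 57.16423396347552, 'cx': 316.9737970476857, 'cy': 202.13198667567005, 'cam_to_world': array([[ 0.0053109 ,  0.993494  , -0.1137606 ,  0.46615673],
       [-0.9996573 ,  0.00235854, -0.02607136,  0.01390793],
       [-0.02563343,  0.11386008,  0.99316605,  1.20984075],
       [ 0.        ,  0.        ,  0.        ,  1.        ]])}
{'vfov': 65.70646984690485, 'cx': 323.110412491249, 'cy': 196.5115556041531, 'tool_from_camera': array([[-7.54075317e-04,  9.59152874e-01,  2.82887248e-01,
         7.23147488e-02],
       [ 9.99999404e-01,  9.46648320e-04, -5.44052768e-04,
        -7.63961856e-04],
       [-7.89624514e-04,  2.82886669e-01, -9.59153016e-01,
        -1.73668318e-01],
       [ 0.00000000e+00,  0.00000000e+00,  0.00000000e+00,
         1.00000000e+00]])}
```

View pics/top0.png

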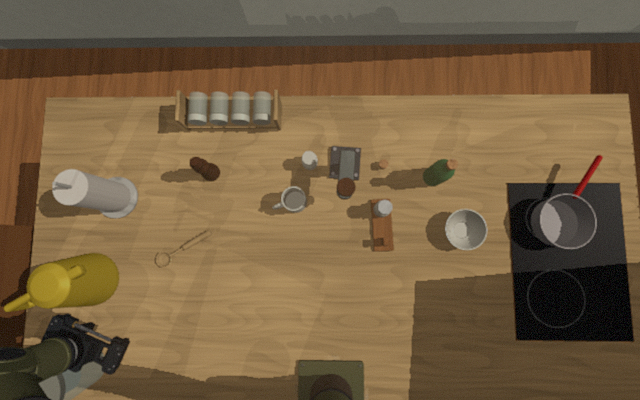

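View pics/scene0.png

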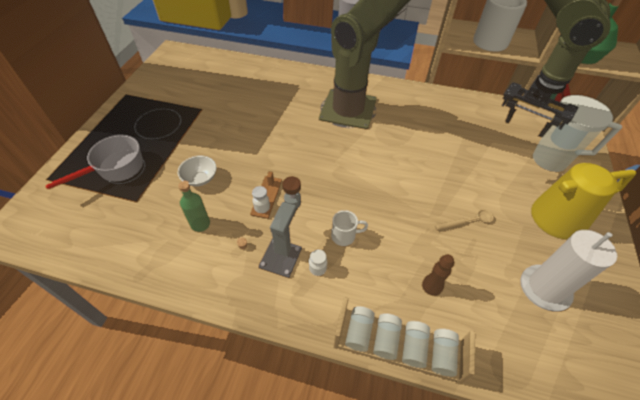

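The top view shows the knob at about (346,188), with the press foot beyond it. The carrier's jar is at (383,208) and its handle at about (380,238). The mug is at (293,200), jar2 at (309,160), the stopper at (383,164) and the bowl at (466,230). In the scene view the knob is at (292,185), the jar at (260,200) and the handle at (269,180).

```bash
cat > h.py <<'E'
import numpy as np,cv2
from plant import r,optics
def ray(n,u,v,cal=None):
    c=cal or optics.calibration(n); f=200/np.tan(np.radians(c["vfov"]/2))
    M=c["cam_to_world"]; d=M[:3,:3]@np.array([(u-c["cx"])/f,-(v-c["cy"])/f,-1.]); return M[:3,3],d
def onz(n,u,v,z):
    o,d=ray(n,u,v); return (o+d*(z-o[2])/d[2])
def cloud(n,dep):
    c=optics.calibration(n); f=200/np.tan(np.radians(c["vfov"]/2)); M=c["cam_to_world"]
    v,u=np.mgrid[0:400,0:640]
    P=np.stack([(u-c["cx"])/f*dep,-(v-c["cy"])/f*dep,-dep],-1)
    return P@M[:3,:3].T+M[:3,3]
E
python3 - <<'E'
from h import *
t=np.load("top0.npz");s=np.load("scene0.npz")
a=cv2.resize(t["p"][140:270,270:430],None,fx=4.5,fy=4.5,interpolation=2)
cv2.imwrite("pics/c1.png",a[:590])
b=cv2.resize(s["p"][155:285,210:370],None,fx=4.5,fy=4.5,interpolation=2)
cv2.imwrite("pics/c2.png",b)
C=cloud("top",t["d"])
for u,v in [(346,185),(346,188),(383,207),(381,236),(381,220),(380,245),(293,200),(347,165)]: print(u,v,C[v,u].round(3))
# height bands
roi=np.zeros((400,640),bool);roi[140:270,270:430]=1
for nme,(lo,hi) in dict(knob=(.215,.24),cap=(.085,.105),hand=(.052,.07)).items():
    m=(roi&(C[...,2]>lo)&(C[...,2]<hi)).astype(np.uint8)
    k,l,st,ce=cv2.connectedComponentsWithStats(m)
    for i in range(1,k):
        if st[i,4]>8: print(nme,st[i],ce[i].round(1),C[l==i].mean(0).round(4))
E
```

```text
346 185 [ 0.625 -0.038  0.231]
346 188 [ 0.617 -0.039  0.227]
383 207 [ 0.58  -0.159  0.089]
381 236 [ 0.493 -0.162  0.014]
381 220 [ 0.546 -0.164  0.007]
380 245 [ 0.465 -0.158  0.015]
293 200 [0.611 0.125 0.003]
347 165 [ 0.694 -0.045  0.164]
knob [336 178  19  19 287] [345.1 186.9] [ 0.6206 -0.0362  0.2254]
cap [377 200  15  15 175] [384. 207.] [ 0.5795 -0.1608  0.0936]
hand [304 162  11   4  16] [309.2 163.7] [0.7205 0.0692 0.0638]
hand [426 167   4  15  22] [427.4 174.6] [ 0.6859 -0.3039  0.0608]
hand [283 189  14   9  19] [288.1 191.4] [0.6319 0.1359 0.0596]
hand [375 201  14  16  49] [378.7 210.8] [ 0.5713 -0.1496  0.0581]
hand [272 205   5   4  11] [273.8 206.9] [0.582  0.1799 0.0633]
hand [382 238   6   8  47] [384.6 241.4] [ 0.4757 -0.1661  0.0603]
```

View pics/c1.png

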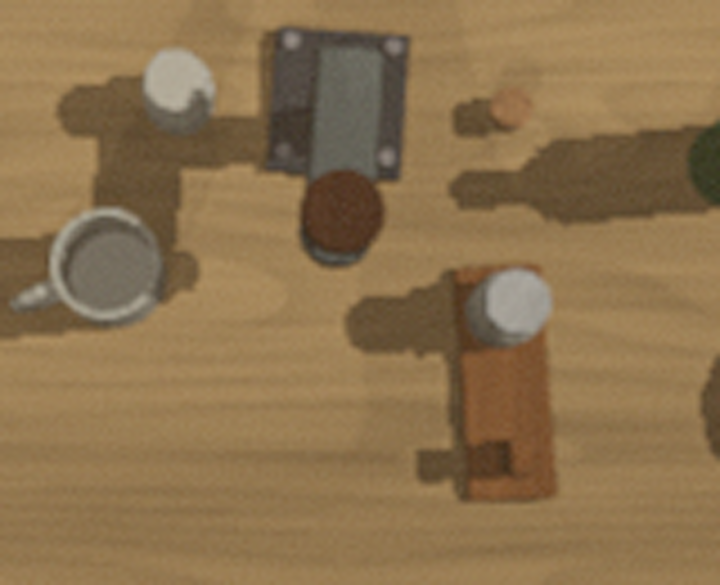

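View pics/c2.png

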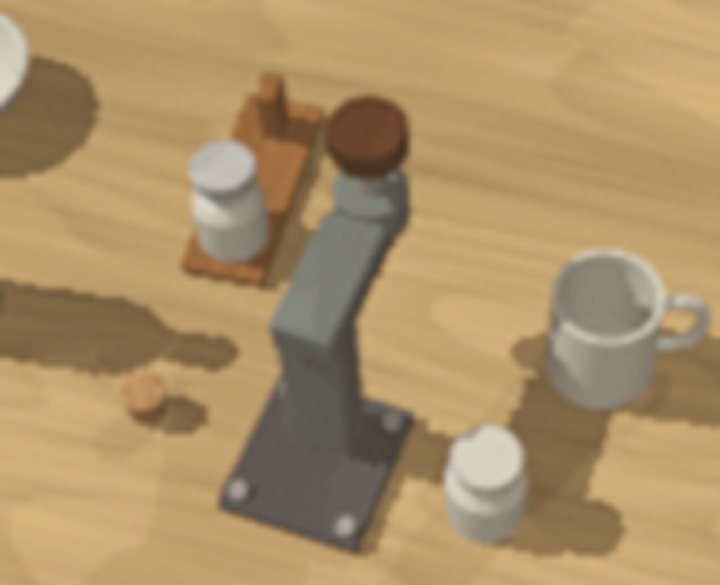

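The crops agree with the depth heights. The knob is at (0.621,-0.036), the cap at (0.580,-0.161) and the handle top at (0.476,-0.166), and the carrier's yaw is about +2.8°. I'll start by turning the wrist into line with the handle and moving over it.

```bash
python3 -m pendant '[[0,0,0,0,0,-0.034],[0,0,0,0,0,-0.034],[0,0,0,0,0,-0.034],[0,0,0,0,0,-0.034],[-0.5,-0.5,0,0,0,0]]' 1 30
python3 -m pendant '[[-0.5,-1,0,0,0,0],[-0.5,-1,0,0,0,0],[-0.5,-1,0,0,0,0],[-0.5,-1,0,0,0,0],[-0.5,-1,0,0,0,0]]'
python3 -m pendant '[[-0.5,-1,0,0,0,0],[-0.5,-1,0,0,0,0],[-0.5,-1,0,0,0,0],[-0.5,-1,0,0,0,0],[-0.5,-1,0,0,0,0]]'
python3 -m pendant '[[-0.5,-1,0,0,0,0],[-0.5,-1,0,0,0,0],[-0.5,-1,0,0,0,0],[-0.5,-1,0,0,0,0],[-0.5,-1,0,0,0,0]]'
```

```text
clock: 0.52
tool_pos: [0.2414, 0.5705, 0.2117]
eef_rot: [-0.028, 1.0, 0.001, -0.002]
contact_force: [-0.5, -0.1, 0.5]
opening: 0.999
finger_force: 0.0
clock: 0.93
tool_pos: [0.314, 0.4449, 0.2117]
eef_rot: [-0.023, 1.0, -0.0, -0.0]
contact_force: [-0.3, 0.1, 0.2]
opening: 0.998
finger_force: 0.0
clock: 1.35
tool_pos: [0.3822, 0.3229, 0.2118]
eef_rot: [-0.023, 1.0, -0.0, -0.0]
contact_force: [0.6, -0.4, 0.3]
opening: 0.997
finger_force: 0.0
clock: 1.77
tool_pos: [0.4504, 0.201, 0.2118]
eef_rot: [-0.023, 1.0, -0.0, -0.0]
contact_force: [-0.3, -0.3, 0.2]
opening: 0.999
finger_force: 0.0
```

```bash
python3 -m pendant '[[-0.02,-1,0,0,0,0],[-0.02,-1,0,0,0,0],[-0.02,-1,0,0,0,0],[-0.02,-1,0,0,0,0],[-0.02,-1,0,0,0,0]]'
python3 -m pendant '[[-0.02,-1,0,0,0,0],[-0.02,-1,0,0,0,0],[-0.02,-1,0,0,0,0],[-0.02,-1,0,0,0,0],[-0.02,-1,0,0,0,0]]'
python3 -m pendant '[[0,-1,0,0,0,0],[0,-1,0,0,0,0],[0,-1,0,0,0,0],[0,-1,0,0,0,0],[0,0,0,0,0,0]]'
python3 - <<'E'
from h import *
from scipy.spatial.transform import Rotation as R
s=r.get_state();p,d=optics.snapshot("wrist");np.savez("w1.npz",p=p,d=d,t=s["tool_pos"],q=s["eef_rot"])
print(s["tool_pos"],s["eef_rot"]);cv2.imwrite("pics/w1.png",p)
E
```

```text
clock: 2.18
tool_pos: [0.4581, 0.0764, 0.2118]
eef_rot: [-0.023, 1.0, -0.0, -0.0]
contact_force: [-0.1, -0.2, 0.3]
opening: 1.001
finger_force: 0.0
clock: 2.6
tool_pos: [0.4663, -0.0483, 0.2118]
eef_rot: [-0.023, 1.0, 0.0, -0.0]
contact_force: [-0.5, 0.5, 0.2]
opening: 0.996
finger_force: 0.0
clock: 3.02
tool_pos: [0.4705, -0.1531, 0.2114]
eef_rot: [-0.019, 1.0, -0.002, -0.001]
contact_force: [0.1, -1.4, 1.2]
opening: 1.006
finger_force: 0.0
[ 0.47050127 -0.15306242  0.21138206] [-1.90618550e-02  9.99816889e-01 -1.55270156e-03 -6.49929930e-04]
```

View pics/w1.png

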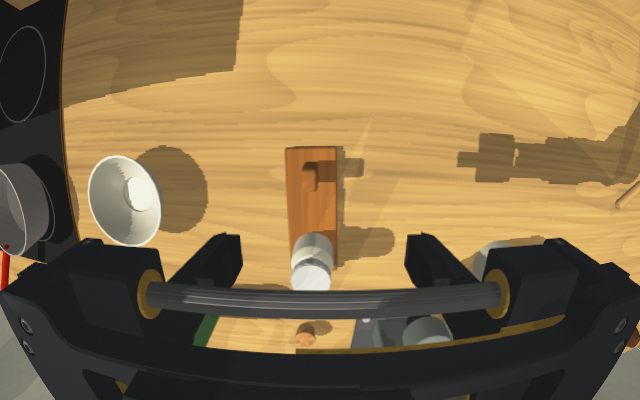

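The wrist view shows the handle at about (311,166) to (311,190), the cap at (312,278), and the board's far edge at rows 147 to 270. I'll let the arm settle and measure handle, cap and knob by depth.

```bash
cat >> h.py <<'E'
from scipy.spatial.transform import Rotation as R
def wcloud():
    s=r.get_state();p,d=optics.snapshot("wrist");c=optics.calibration("wrist")
    f=200/np.tan(np.radians(c["vfov"]/2)); v,u=np.mgrid[0:400,0:640]
    x=u-c["cx"];y=v-c["cy"];rr=np.hypot(x,y)+1e-9;th=rr/f;k=np.tan(th)/rr
    P=np.stack([x*k*d,-y*k*d,-d],-1);T=c["tool_from_camera"]
    P=P@T[:3,:3].T+T[:3,3]
    return s,p,P@R.from_quat(s["eef_rot"]).as_matrix().T+s["tool_pos"]
def rect(m):
    k,l,st,ce=cv2.connectedComponentsWithStats(m.astype(np.uint8));i=1+st[1:,4].argmax();return l==i
E
python3 -m pendant '[[0,0,0,0,0,0],[0,0,0,0,0,0],[0,0,0,0,0,0]]'
python3 - <<'E'
from h import *
s,p,C=wcloud();print(s["tool_pos"],s["eef_rot"])
roi=np.zeros((400,640),bool);roi[130:300,275:345]=1
z=C[...,2]
for n,lo,hi in(("hand",.056,.070),("cap",.088,.104)):
    m=rect(roi&(z>lo)&(z<hi));print(n,m.sum(),C[m].mean(0).round(4),np.ptp(C[m],0).round(4),np.median(z[m]),np.argwhere(m).mean(0))
    b=cv2.minAreaRect((C[m][:,:2]*1000).astype(np.float32));print(b)
hsv=cv2.cvtColor(p,cv2.COLOR_BGR2HSV)
m=rect(roi&(z>.003)&(z<.02)&(hsv[...,1]>120)&(hsv[...,0]<14));print("board",cv2.minAreaRect((C[m][:,:2]*1000).astype(np.float32)))
t=np.load("top0.npz");print(onz("top",384.0,207.0,.095))
E
```

```text
clock: 3.32
tool_pos: [0.4714, -0.1454, 0.212]
eef_rot: [-0.024, 1.0, 0.0, -0.0]
contact_force: [-0.6, 0.4, 0.2]
opening: 0.997
finger_force: 0.0
[ 0.47137447 -0.14543262  0.21201911] [-2.44493930e-02  9.99701000e-01  3.70420944e-04 -2.93679371e-05]
hand 522 [ 0.5657 -0.1631  0.062 ] [0.035  0.0497 0.0123] 0.06170054796272545 [254.24329502 304.6743295 ]
((571.7032470703125, -163.65994262695312), (50.048187255859375, 32.321815490722656), 84.74694061279297)
cap 1063 [ 0.5756 -0.1646  0.0953] [0.037  0.0435 0.0099] 0.0957127680533203 [276.01693321 301.56632173]
((576.2240600585938, -164.9821014404297), (36.71638488769531, 43.358638763427734), 1.7723981142044067)
board ((463.822021484375, -148.34580993652344), (1.2204113006591797, 0.0), 90.48570251464844)
[ 0.57944819 -0.1606559   0.095     ]
```

```bash
python3 - <<'E'
from h import *
s,p,C=wcloud();z=C[...,2]
roi=np.zeros((400,640),bool);roi[130:205,275:345]=1
m=rect(roi&(z>.056)&(z<.070));print(m.sum(),C[m].mean(0).round(4),np.median(z[m]));b=cv2.minAreaRect((C[m][:,:2]*1000).astype(np.float32));print(b)
hsv=cv2.cvtColor(p,cv2.COLOR_BGR2HSV);print(hsv[200,320],hsv[200,380],z[200,320],z[160,300],z[200,260])
m=rect((hsv[...,0]<12)&(hsv[...,1]>hsv[200,380][1]+30)&roi);print(m.sum());
q=C[m&(z<.02)];print(cv2.minAreaRect((q[:,:2]*1000).astype(np.float32)),q.min(0),q.max(0))
E
```

```text
395 [ 0.4748 -0.17    0.062 ] 0.06236451545700766
((475.57708740234375, -170.0629119873047), (26.765661239624023, 17.493518829345703), 2.316483974456787)
[ 14 177 186] [ 18 135 199] 0.013675792381559998 0.020024554844025877 0.0014274727246669783Traceback (most recent call last):
  File "<stdin>", line 6, in <module>
  File "h.py", line 22, in rect
    k,l,st,ce=cv2.connectedComponentsWithStats(m.astype(np.uint8));i=1+st[1:,4].argmax();return l==i
                                                                       ~~~~~~~~~~~~~~~^^
ValueError: attempt to get argmax of an empty sequence
```

```bash
python3 -m pendant '[[-0.12,-1,0,0,0,0],[0,0,0.8,0,0,0],[0,0,1,0,0,0],[0,0,1,0,0,0],[0,0,1,0,0,0]]'
python3 -m pendant '[[0,0,1,0,0,0],[0,0,1,0,0,0],[0,0,0,0,0,0],[0,0,0,0,0,0],[0,0,0,0,0,0]]'
```

```text
clock: 3.83
tool_pos: [0.4759, -0.1713, 0.1163]
eef_rot: [-0.024, 1.0, 0.0, 0.001]
contact_force: [0.7, -0.3, -1.3]
opening: 1.001
finger_force: 0.0
clock: 4.25
tool_pos: [0.4763, -0.1714, 0.068]
eef_rot: [-0.024, 1.0, -0.0, 0.001]
contact_force: [0.9, -0.3, -0.1]
opening: 1.001
finger_force: 0.0
```

```bash
python3 -m pendant '[[0,0.055,0.6,0,0,0],[0,0,0.6,0,0,0],[0,0,0.4,0,0,0],[0,0,0,0,0,0],[0,0,0,0,0,0]]'
python3 -m pendant '[[0,0,0,0,0,0],[0,0,0,0,0,0],[0,0,0,0,0,0],[0,0,0,0,0,0],[0,0,0,0,0,0]]' -1 20
python3 -m pendant '[[0,0,0,0,0,0],[0,0,0,0,0,0],[0,0,0,0,0,0],[0,0,0,0,0,0],[0,0,0,0,0,0]]'
python3 - <<'E'
from h import *
for n in("top","scene"):
    p,d=optics.snapshot(n);C=cloud(n,d);z=C[...,2];np.savez(n+"1.npz",p=p,d=d)
    for nm,lo,hi,x,y in(("knob",.212,.245,.62,-.036),("cap",.086,.106,.578,-.162)):
        m=(abs(C[...,0]-x)<.04)&(abs(C[...,1]-y)<.04)&(z>lo)&(z<hi)
        m=rect(m);v,u=np.argwhere(m).mean(0);print(n,nm,m.sum(),(u,v),C[m].mean(0),np.ptp(C[m],0))
E
```

```text
clock: 4.67
tool_pos: [0.4758, -0.1705, 0.0276]
eef_rot: [-0.023, 1.0, -0.0, 0.0]
contact_force: [0.0, -0.8, -0.1]
opening: 1.004
finger_force: 0.0
clock: 5.08
tool_pos: [0.4756, -0.1705, 0.0273]
eef_rot: [-0.023, 1.0, -0.0, 0.0]
contact_force: [-0.1, -0.7, 0.1]
opening: 0.647
finger_force: 0.0
clock: 5.5
tool_pos: [0.4754, -0.1704, 0.027]
eef_rot: [-0.023, 1.0, 0.0, -0.0]
contact_force: [-0.1, 0.3, 0.1]
opening: 0.27
finger_force: 0.0
top knob 286 (np.float64(345.11538461538464), np.float64(186.93356643356643)) [ 0.62050828 -0.03623487  0.22556425] [0.04977032 0.04882552 0.0173545 ]
top cap 174 (np.float64(384.0402298850575), np.float64(207.01149425287358)) [ 0.57957659 -0.1610041   0.09349434] [0.04317981 0.04233818 0.01352102]
scene knob 263 (np.float64(291.0114068441065), np.float64(184.46007604562737)) [ 0.62852439 -0.03835692  0.22465135] [0.05089624 0.05051178 0.01805568]
scene cap 140 (np.float64(258.64285714285717), np.float64(192.35714285714286)) [ 0.58519082 -0.1642229   0.0936269 ] [0.04504101 0.04296737 0.0129198 ]
```

```bash
python3 -m pendant '[[0,0,0,0,0,0],[0,0,0,0,0,0],[0,0,0,0,0,0],[0,0,0,0,0,0],[0,0,0,0,0,0]]' -1 25
python3 -m pendant '[[-0.008,0.02,0,0,0,0],[-0.016,0.04,0,0,0,0],[-0.023,0.06,0,0,0,0],[-0.031,0.08,0,0,0,0],[-0.039,0.1,0,0,0,0]]'
python3 -m pendant '[[-0.039,0.1,0,0,0,0],[-0.039,0.1,0,0,0,0],[-0.039,0.1,0,0,0,0],[-0.039,0.1,0,0,0,0],[-0.039,0.1,0,0,0,0]]'
```

```text
clock: 6.02
tool_pos: [0.4754, -0.1702, 0.027]
eef_rot: [-0.023, 1.0, 0.0, -0.0]
contact_force: [-0.3, 0.7, 0.8]
opening: 0.2
finger_force: 25.0
clock: 6.43
tool_pos: [0.4771, -0.1643, 0.027]
eef_rot: [-0.022, 1.0, -0.001, -0.001]
contact_force: [-1.2, -4.1, -0.1]
opening: 0.202
finger_force: 25.0
clock: 6.85
tool_pos: [0.4824, -0.1498, 0.027]
eef_rot: [-0.023, 1.0, -0.0, 0.0]
contact_force: [-1.2, -3.7, -0.2]
opening: 0.197
finger_force: 25.0
```

```bash
python3 -m pendant '[[-0.039,0.1,0,0,0,0],[-0.039,0.1,0,0,0,0],[-0.039,0.1,0,0,0,0],[-0.039,0.1,0,0,0,0],[-0.039,0.1,0,0,0,0]]' | sed -n '2,4p'
python3 -m pendant '[[-0.039,0.1,0,0,0,0],[-0.039,0.1,0,0,0,0],[-0.039,0.1,0,0,0,0],[-0.039,0.1,0,0,0,0],[-0.039,0.1,0,0,0,0]]'| sed -n '2,4p'
python3 -m pendant '[[-0.039,0.1,0,0,0,0],[-0.039,0.1,0,0,0,0],[-0.039,0.1,0,0,0,0],[-0.039,0.1,0,0,0,0],[-0.039,0.1,0,0,0,0]]'| sed -n '2,4p'
python3 -m pendant '[[-0.039,0.1,0,0,0,0],[-0.039,0.1,0,0,0,0],[-0.039,0.1,0,0,0,0],[-0.039,0.1,0,0,0,0],[-0.039,0.1,0,0,0,0]]'| sed -n '2,4p'
python3 -m pendant '[[-0.039,0.1,0,0,0,0],[-0.039,0.1,0,0,0,0],[-0.039,0.1,0,0,0,0],[-0.031,0.08,0,0,0,0],[-0.027,0.07,0,0,0,0]]'| sed -n '2,4p'
python3 -m pendant '[[-0.02,0.05,0,0,0,0],[-0.012,0.03,0,0,0,0],[-0.004,0.01,0,0,0,0],[0,0,0,0,0,0],[0,0,0,0,0,0]]'
python3 - <<'E'
from h import *
t,c=optics.snapshot("top"),optics.snapshot("scene")
a=cv2.resize(t[0][140:270,300:390],None,fx=4.4,fy=4.4,interpolation=2)
b=cv2.resize(c[0][150:280,230:320],None,fx=4.4,fy=4.4,interpolation=2)
cv2.imwrite("pics/m1.png",np.hstack([a,b]))
for n,(p,d) in(("top",t),("scene",c)):
    C=cloud(n,d);z=C[...,2]
    for nm,lo,hi,x,y in(("cap",.086,.106,.61,-.062),):
        m=rect((abs(C[...,0]-x)<.04)&(abs(C[...,1]-y)<.04)&(z>lo)&(z<hi));print(n,m.sum(),C[m].mean(0),np.ptp(C[m],0))
E
```

```text
tool_pos: [0.4866, -0.1371, 0.027]
eef_rot: [-0.023, 1.0, 0.0, -0.0]
contact_force: [-1.1, -4.4, 0.8]
tool_pos: [0.4909, -0.1244, 0.027]
eef_rot: [-0.023, 1.0, 0.0, -0.0]
contact_force: [-2.3, -5.2, 0.6]
tool_pos: [0.4952, -0.1116, 0.027]
eef_rot: [-0.023, 1.0, 0.0, -0.0]
contact_force: [-0.8, -3.0, 0.7]
tool_pos: [0.4995, -0.099, 0.027]
eef_rot: [-0.023, 1.0, -0.0, -0.0]
contact_force: [-0.7, -4.8, 0.8]
tool_pos: [0.5033, -0.0874, 0.027]
eef_rot: [-0.023, 1.0, 0.0, -0.0]
contact_force: [-2.2, -4.2, 1.3]
clock: 9.35
tool_pos: [0.5041, -0.0853, 0.027]
eef_rot: [-0.023, 1.0, 0.0, 0.0]
contact_force: [-1.6, -3.2, 0.7]
opening: 0.205
finger_force: 25.0
top 158 [ 0.60797377 -0.07869507  0.09367752] [0.04021774 0.04033663 0.01353204]
scene 63 [ 0.61109183 -0.0918255   0.09379629] [0.04120018 0.02147185 0.01244416]
```

View pics/m1.png

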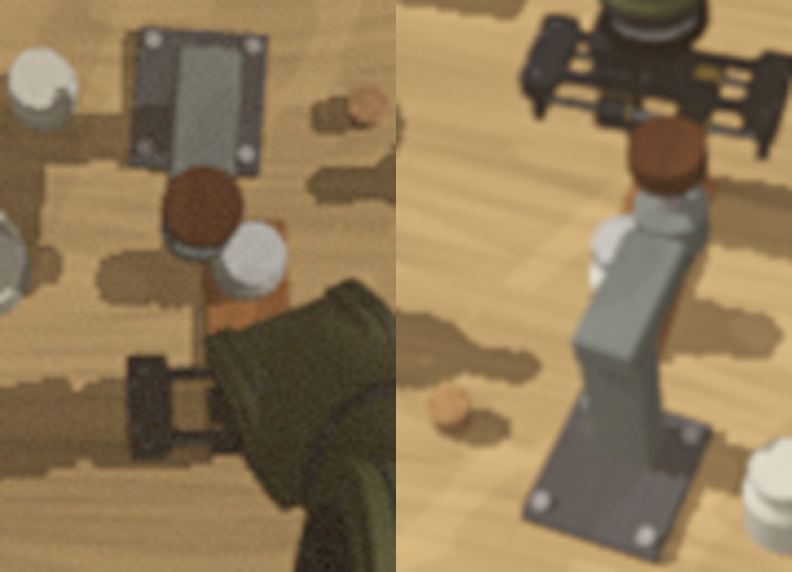

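The cap is still seated on the jar, whose centre is now at about (251,258) in the left crop. The knob centre is at about (203,206). About 13 mm in x and 40 mm in y remain.

```bash
python3 -m pendant '[[-0.008,0.02,0,0,0,0],[-0.015,0.04,0,0,0,0],[-0.023,0.06,0,0,0,0],[-0.031,0.08,0,0,0,0],[-0.038,0.1,0,0,0,0]]' | sed -n '2,4p'
python3 -m pendant '[[-0.038,0.1,0,0,0,0],[-0.038,0.1,0,0,0,0],[-0.038,0.1,0,0,0,0],[-0.038,0.1,0,0,0,0],[-0.038,0.1,0,0,0,0]]'| sed -n '2,4p'
python3 -m pendant '[[-0.038,0.1,0,0,0,0],[-0.038,0.1,0,0,0,0],[-0.038,0.1,0,0,0,0],[-0.038,0.1,0,0,0,0],[-0.038,0.1,0,0,0,0]]'| sed -n '2,4p'
python3 -m pendant '[[-0.031,0.08,0,0,0,0],[-0.027,0.07,0,0,0,0],[-0.023,0.06,0,0,0,0],[-0.018,0.047,0,0,0,0],[-0.012,0.03,0,0,0,0]]'| sed -n '2,4p'
python3 -m pendant '[[0,0,0,0,0,0],[0,0,0,0,0,0],[0,0,0,0,0,0],[0,0,0,0,0,0]]'
python3 - <<'E'
from h import *
t,c=optics.snapshot("top"),optics.snapshot("scene")
a=cv2.resize(t[0][140:270,300:390],None,fx=4.4,fy=4.4,interpolation=2)
b=cv2.resize(c[0][150:280,230:320],None,fx=4.4,fy=4.4,interpolation=2)
cv2.imwrite("pics/m2.png",np.hstack([a,b]))
for n,(p,d) in(("top",t),("scene",c)):
    C=cloud(n,d);z=C[...,2]
    for nm,lo,hi,x,y in(("jar",.02,.106,.62,-.038),):
        m=rect((abs(C[...,0]-x)<.04)&(abs(C[...,1]-y)<.04)&(z>lo)&(z<hi));print(n,m.sum(),C[m].mean(0),C[m].min(0),C[m].max(0))
E
```

```text
tool_pos: [0.5066, -0.0779, 0.027]
eef_rot: [-0.023, 1.0, -0.0, -0.0]
contact_force: [-2.7, -4.1, 1.2]
tool_pos: [0.5108, -0.0649, 0.027]
eef_rot: [-0.023, 1.0, -0.0, -0.0]
contact_force: [-1.2, -3.2, 1.8]
tool_pos: [0.5149, -0.0522, 0.027]
eef_rot: [-0.023, 1.0, -0.0, -0.0]
contact_force: [-1.1, -3.4, 2.2]
tool_pos: [0.5174, -0.045, 0.027]
eef_rot: [-0.023, 1.0, 0.0, -0.0]
contact_force: [-0.3, -5.2, 2.3]
clock: 11.45
tool_pos: [0.5175, -0.0448, 0.027]
eef_rot: [-0.023, 1.0, 0.0, 0.0]
contact_force: [-1.6, -3.8, 1.2]
opening: 0.198
finger_force: 25.0
top 71 [ 0.60495697 -0.0344982   0.05822858] [ 0.59557142 -0.06345825  0.02428025] [ 0.62450366 -0.01282378  0.09416098]
scene 186 [ 0.63688767 -0.02834253  0.05856849] [ 0.60722276 -0.04798969  0.02046392] [ 0.65133698 -0.01639715  0.09585717]
```

View pics/m2.png

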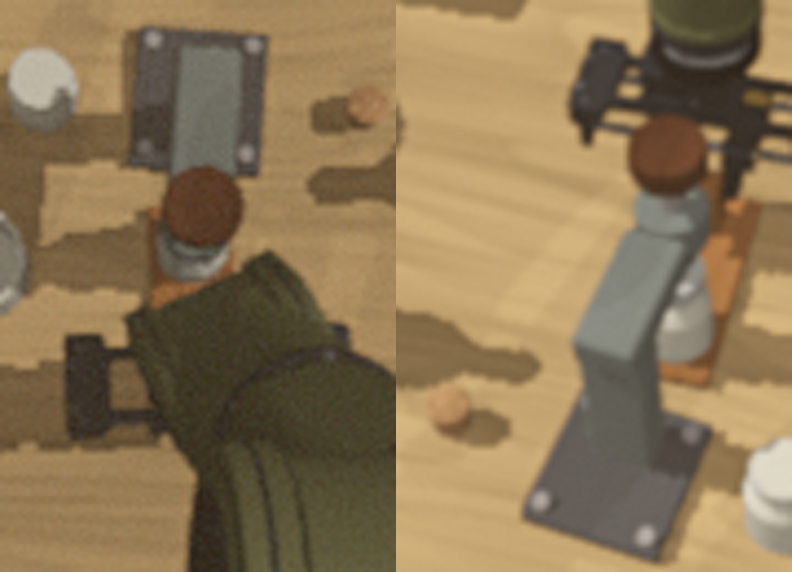

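Top view: the jar now sits below the boss at about (190,250) in the crop, and the board is in line. In the scene view the jar body is under the boss. I'll release the handle, rise, back off and check.

```bash
python3 -m pendant '[[0,0,0,0,0,0],[0,0,0,0,0,0],[0,0,0,0,0,0],[0,0,0,0,0,0],[0,0,0,0,0,0]]' 0 5
python3 -m pendant '[[0,0,-0.3,0,0,0],[0,0,-0.6,0,0,0],[0,0,-0.8,0,0,0],[0.3,0,-0.8,0,0,0],[0.6,0,-0.8,0,0,0]]'
python3 -m pendant '[[0.5,0,-1,0,0,0],[0.5,0,-1,0,0,0],[0.5,0,-1,0,0,0],[0.5,-0.5,-1,0,0,0],[0,-1,-1,0,0,0]]' -1
python3 -m pendant '[[0,-1,-1,0,0,0],[0,-1,-0.5,0,0,0],[0,-1,0,0,0,0],[0,-1,0,0,0,0],[0,0,0,0,0,0]]'
python3 - <<'E'
from h import *
t,c=optics.snapshot("top"),optics.snapshot("scene");np.savez("t3.npz",t=t[0],td=t[1],c=c[0],cd=c[1])
a=cv2.resize(t[0][160:240,310:370],None,fx=6.5,fy=6.5,interpolation=2)
b=cv2.resize(c[0][165:245,265:325],None,fx=6.5,fy=6.5,interpolation=2)
cv2.imwrite("pics/m3.png",np.hstack([a,b]))
C=cloud("top",t[1]);z=C[...,2]
m=rect((abs(C[...,0]-.517)<.03)&(abs(C[...,1]+.043)<.03)&(z>.052)&(z<.075));print("handle",m.sum(),C[m].mean(0),np.ptp(C[m],0))
for n,(p,d) in(("top",t),("scene",c)):
    C=cloud(n,d);z=C[...,2];m=rect((abs(C[...,0]-.62)<.05)&(abs(C[...,1]+.038)<.05)&(z>.02)&(z<.098));print(n,m.sum(),C[m].min(0),C[m].max(0))
E
```

```text
clock: 11.97
tool_pos: [0.5177, -0.0444, 0.027]
eef_rot: [-0.024, 1.0, 0.0, 0.0]
contact_force: [-0.3, -0.1, -0.5]
opening: 0.499
finger_force: 0.0
clock: 12.38
tool_pos: [0.4967, -0.0457, 0.1109]
eef_rot: [-0.023, 1.0, 0.0, 0.002]
contact_force: [-0.6, -0.2, -0.2]
opening: 0.5
finger_force: 0.0
clock: 12.8
tool_pos: [0.4437, -0.0835, 0.2362]
eef_rot: [-0.026, 1.0, 0.001, -0.001]
contact_force: [0.1, -2.0, -0.4]
opening: 0.142
finger_force: 0.0
clock: 13.22
tool_pos: [0.4506, -0.1917, 0.2726]
eef_rot: [-0.019, 1.0, -0.002, 0.0]
contact_force: [-0.2, -0.5, -0.4]
opening: 0.007
finger_force: 0.0
handle 50 [ 0.51676552 -0.04230972  0.06011931] [0.02511728 0.01578094 0.01217026]
top 73 [ 0.59590018 -0.06345758  0.02022796] [ 0.62485695 -0.01288342  0.09790881]
scene 187 [ 0.6065532  -0.04787356  0.02014773] [ 0.65130359 -0.01623617  0.09614601]
```

View pics/m3.png

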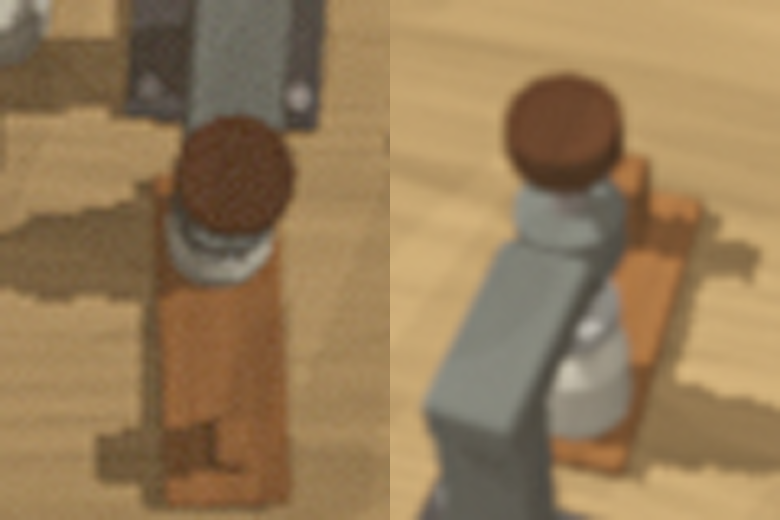

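The jar's cap can be seen under the boss, around (220,245) in the left crop, centred below the knob to about 2 mm. The handle moved (0.041,0.124), as planned. Next I'll move the shut fingers over the knob.

```bash
python3 -m pendant '[[-0.9,0.7,0,0,0,0],[-0.9,0.7,0,0,0,0],[-0.9,0.7,0,0,0,0],[-0.9,0.7,0,0,0,0],[-0.9,0.7,0,0,0,0]]' -1 20
python3 -m pendant '[[-0.9,0.7,0,0,0,0],[-0.9,0.7,0,0,0,0],[-0.5,0.5,0,0,0,0],[0,0,0,0,0,0],[0,0,0,0,0,0]]'
python3 -m pendant '[[0,0,0,0,0,0],[0,0,0,0,0,0]]'
```

```text
clock: 13.73
tool_pos: [0.5601, -0.0901, 0.2722]
eef_rot: [-0.025, 1.0, 0.001, -0.0]
contact_force: [0.3, 0.0, -0.6]
opening: 0.0
finger_force: 0.0
clock: 14.15
tool_pos: [0.6144, -0.0404, 0.2718]
eef_rot: [-0.025, 1.0, 0.001, -0.0]
contact_force: [0.6, -0.6, 0.2]
opening: 0.009
finger_force: 0.0
clock: 14.32
tool_pos: [0.6138, -0.0441, 0.272]
eef_rot: [-0.023, 1.0, -0.0, -0.001]
contact_force: [-0.0, 0.9, -0.1]
opening: 0.007
finger_force: 0.0
```

```bash
python3 -m pendant '[[-0.36,0.17,0.2,0,0,0],[0,0,0.4,0,0,0],[0,0,0.4,0,0,0],[0,0,0.3,0,0,0],[0,0,0.1,0,0,0]]'
python3 -m pendant '[[0,0,0.1,0,0,0],[0,0,0.1,0,0,0],[0,0,0.1,0,0,0],[0,0,0.05,0,0,0],[0,0,0,0,0,0]]'
```

```text
clock: 14.73
tool_pos: [0.6222, -0.0389, 0.2347]
eef_rot: [-0.023, 1.0, -0.0, -0.002]
contact_force: [0.0, 0.1, 0.0]
opening: 0.008
finger_force: 0.0
clock: 15.15
tool_pos: [0.6236, -0.0384, 0.2281]
eef_rot: [-0.023, 1.0, 0.0, -0.0]
contact_force: [-1.1, 0.5, -0.8]
opening: 0.006
finger_force: 0.0
```

Next I'll press slowly to about the cap contact (15 mm), watching the force.

```bash
python3 -m pendant '[[0,0,0.08,0,0,0],[0,0,0.08,0,0,0],[0,0,0.08,0,0,0],[0,0,0,0,0,0],[0,0,0,0,0,0]]'
python3 -m pendant '[[0,0,0.08,0,0,0],[0,0,0.08,0,0,0],[0,0,0.08,0,0,0],[0,0,0,0,0,0],[0,0,0,0,0,0]]'
```

```text
clock: 15.57
tool_pos: [0.6236, -0.0384, 0.2221]
eef_rot: [-0.023, 1.0, 0.0, -0.0]
contact_force: [0.5, -1.3, -0.2]
opening: 0.006
finger_force: 0.0
clock: 15.98
tool_pos: [0.6236, -0.0384, 0.216]
eef_rot: [-0.023, 1.0, 0.0, -0.0]
contact_force: [0.1, 0.1, -0.0]
opening: 0.002
finger_force: 0.0
```

There's no force yet, although the fingertips should be below the knob's top. I'll take a look.

```bash
python3 - <<'E'
from h import *
c=optics.snapshot("scene");print(r.get_state()["contact_force"],r.get_state()["tool_pos"])
cv2.imwrite("pics/p1.png",cv2.resize(c[0][120:270,230:350],None,fx=4.6,fy=4,interpolation=2)[:600])
E
```

```text
[ 0.59944246 -0.59957293 -0.036948  ] [ 0.6236344  -0.03839302  0.21616036]
```

View pics/p1.png

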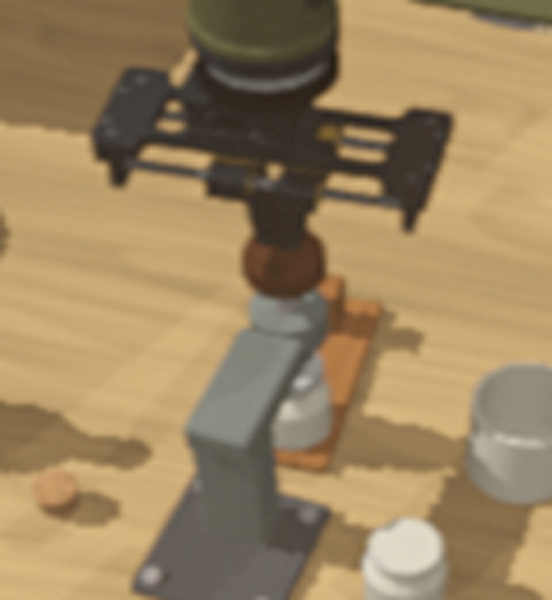

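The fingers stand centrally on the knob, at about (283,240) in the crop, and it has gone down. The spring is just weak, so I'll go on in small steps.

```bash
for i in 1; do python3 -m pendant '[[0,0,0.04,0,0,0],[0,0,0.04,0,0,0],[0,0,0.04,0,0,0],[0,0,0,0,0,0],[0,0,0,0,0,0]]'; done
python3 -m pendant '[[0,0,0.04,0,0,0],[0,0,0.04,0,0,0],[0,0,0,0,0,0],[0,0,0,0,0,0]]'
```

```text
clock: 16.45
tool_pos: [0.6236, -0.0384, 0.2132]
eef_rot: [-0.023, 1.0, 0.0, -0.0]
contact_force: [-0.6, 0.6, 0.3]
opening: 0.004
finger_force: 0.0
clock: 16.78
tool_pos: [0.6236, -0.0384, 0.2111]
eef_rot: [-0.023, 1.0, 0.0, -0.0]
contact_force: [-0.7, -0.2, -0.9]
opening: 0.004
finger_force: 0.0
```

```bash
python3 -m pendant '[[0,0,0.04,0,0,0],[0,0,0.04,0,0,0],[0,0,0,0,0,0],[0,0,0,0,0,0]]'|sed -n '2p;4p'
python3 -m pendant '[[0,0,0.04,0,0,0],[0,0,0,0,0,0],[0,0,0,0,0,0]]'|sed -n '2p;4p'
python3 -m pendant '[[0,0,0.04,0,0,0],[0,0,0,0,0,0],[0,0,0,0,0,0]]'|sed -n '2p;4p'
```

```text
tool_pos: [0.6236, -0.0384, 0.2092]
contact_force: [0.5, 0.2, -0.1]
tool_pos: [0.6236, -0.0384, 0.2082]
contact_force: [0.1, -0.2, -1.2]
tool_pos: [0.6236, -0.0384, 0.2072]
contact_force: [-0.8, -0.9, -0.0]
```

Still no force. I'll measure how far down the knob has actually gone, by depth.

```bash
python3 - <<'E'
from h import *
def f(p,d,n):
    C=cloud(n,d);h=cv2.cvtColor(p,cv2.COLOR_BGR2HSV).astype(int)
    m=(abs(C[...,0]-.625)<.04)&(abs(C[...,1]+.038)<.04)&(C[...,2]>.15)
    b=rect(m&((h[...,0]<15)|(h[...,0]>170))&(h[...,1]>100)&(h[...,2]<140))
    v,u=np.nonzero(b);z=C[b][:,2];print(n,b.sum(),"px",u.min(),u.max(),v.min(),v.max(),"z pct",np.percentile(z,[2,20,50,80,98]).round(4),C[b].mean(0).round(4))
t=np.load("t3.npz");f(t["c"],t["cd"],"scene");f(t["t"],t["td"],"top")
p,d=optics.snapshot("scene");f(p,d,"scene")
p,d=optics.snapshot("top");f(p,d,"top")
cv2.imwrite("pics/p2.png",cv2.resize(np.hstack([np.load("t3.npz")["c"][165:225,260:325],optics.snapshot("scene")[0][165:225,260:325]]),None,fx=6,fy=6,interpolation=2))
E
```

```text
scene 245 px 283 300 177 193 z pct [0.2102 0.2226 0.2254 0.2271 0.2294] [ 0.6294 -0.037   0.2241]
top 251 px 336 354 178 195 z pct [0.2217 0.2242 0.2257 0.227  0.2294] [ 0.6214 -0.0376  0.2256]
scene 178 px 283 300 179 193 z pct [0.2109 0.2202 0.2256 0.2273 0.2422] [ 0.6361 -0.0342  0.2245]
top 1 px 334 334 169 169 z pct [0.5828 0.5828 0.5828 0.5828 0.5828] [0.5959 0.0011 0.5828]
```

View pics/p2.png

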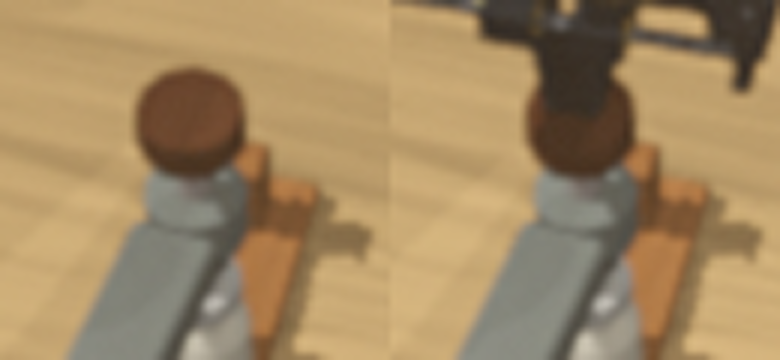

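The knob hasn't moved: its lower edge is at row 193 in both pictures. The dark fingers end in front of the knob's top at about (292,183). I'll find the height of the fingertips by depth and by projection.

```bash
python3 - <<'E'
from h import *
def proj(n,X):
    c=optics.calibration(n);f=200/np.tan(np.radians(c["vfov"]/2));p=np.linalg.inv(c["cam_to_world"])@np.r_[X,1]
    return (c["cx"]-f*p[0]/p[2],c["cy"]+f*p[1]/p[2])
s=r.get_state();print(s["tool_pos"],s["contact_force"],s["q"].round(3))
print("tcp px",proj("scene",s["tool_pos"]),"knob top px",proj("scene",[.6215,-.037,.227]))
p,d=optics.snapshot("scene");C=cloud("scene",d)
for v in range(170,192,2): print(v,C[v,291].round(4),C[v,293].round(4),p[v,291])
E
```

```text
[ 0.62371678 -0.03840522  0.20727576] [ 0.23253452  0.16059422 -0.91679402] [ 0.183  0.708 -0.355  1.566  0.288  0.92   1.348]
tcp px (np.float64(291.80038823090194), np.float64(187.137790894372)) knob top px (np.float64(292.23582302808586), np.float64(182.076051666744))
170 [ 0.659  -0.0242  0.3207] [ 0.6569 -0.0198  0.3198] [46 54 61]
172 [ 0.6573 -0.0252  0.3112] [ 0.658  -0.0197  0.3136] [38 48 57]
174 [ 0.6582 -0.0253  0.3045] [ 0.6568 -0.0204  0.3046] [39 47 58]
176 [ 0.6327 -0.0352  0.2654] [ 0.6354 -0.0286  0.2704] [37 48 57]
178 [ 0.6351 -0.0346  0.2602] [ 0.6362 -0.0286  0.2634] [36 47 57]
180 [ 0.6322 -0.0361  0.2482] [ 0.6362 -0.029   0.2551] [37 47 57]
182 [ 0.6358 -0.0352  0.2444] [ 0.6344 -0.03    0.2445] [35 46 56]
184 [ 0.634  -0.0362  0.2335] [ 0.6365 -0.0296  0.2386] [36 50 67]
186 [ 0.6321 -0.0374  0.2224] [ 0.6332 -0.0312  0.2258] [34 52 74]
188 [ 0.6411 -0.0343  0.2255] [ 0.6414 -0.0285  0.2278] [36 53 76]
190 [ 0.6478 -0.0322  0.2257] [ 0.6464 -0.027   0.2258] [37 55 78]
```

By depth the fingertips are at z of about 0.228 to 0.23, roughly 20 mm above the reported TCP. Contact is therefore just ahead, and I'll continue slowly on force feedback.

```bash
python3 -m pendant '[[0,0,0.04,0,0,0],[0,0,0.04,0,0,0],[0,0,0,0,0,0]]'|sed -n '2p;4p'
python3 -m pendant '[[0,0,0.04,0,0,0],[0,0,0.04,0,0,0],[0,0,0,0,0,0]]'|sed -n '2p;4p'
python3 -m pendant '[[0,0,0.04,0,0,0],[0,0,0.04,0,0,0],[0,0,0,0,0,0]]'|sed -n '2p;4p'
python3 -m pendant '[[0,0,0.04,0,0,0],[0,0,0.04,0,0,0],[0,0,0,0,0,0]]'|sed -n '2p;4p'
python3 - <<'E'
from h import *
p,d=optics.snapshot("scene");C=cloud("scene",d);h=cv2.cvtColor(p,cv2.COLOR_BGR2HSV).astype(int)
m=(abs(C[...,0]-.625)<.04)&(abs(C[...,1]+.038)<.04)&(C[...,2]>.15)
b=rect(m&((h[...,0]<15)|(h[...,0]>170))&(h[...,1]>100)&(h[...,2]<140));v,u=np.nonzero(b);print(v.max(),u.min(),u.max(),np.percentile(C[b][:,2],[2,50]))
E
```

```text
tool_pos: [0.6235, -0.0384, 0.205]
contact_force: [-0.5, 0.1, 0.0]
tool_pos: [0.6235, -0.0384, 0.203]
contact_force: [-0.7, -0.7, -0.4]
tool_pos: [0.6235, -0.0384, 0.201]
contact_force: [-0.2, -0.3, 0.3]
tool_pos: [0.6237, -0.0384, 0.1993]
contact_force: [-0.1, 0.4, 1.4]
194 283 300 [0.20742098 0.22347477]
```

```bash
python3 -m pendant '[[0,0,0.04,0,0,0],[0,0,0.04,0,0,0],[0,0,0,0,0,0]]'|sed -n '2p;4p'
python3 -m pendant '[[0,0,0.04,0,0,0],[0,0,0.04,0,0,0],[0,0,0.04,0,0,0],[0,0,0,0,0,0]]'|sed -n '2p;4p'
python3 -m pendant '[[0,0,0.04,0,0,0],[0,0,0.04,0,0,0],[0,0,0.04,0,0,0],[0,0,0,0,0,0]]'|sed -n '2p;4p'
python3 - <<'E'
from h import *
p,d=optics.snapshot("scene");C=cloud("scene",d);h=cv2.cvtColor(p,cv2.COLOR_BGR2HSV).astype(int)
m=(abs(C[...,0]-.625)<.04)&(abs(C[...,1]+.038)<.04)&(C[...,2]>.15)
b=rect(m&((h[...,0]<15)|(h[...,0]>170))&(h[...,1]>100)&(h[...,2]<140));v,u=np.nonzero(b);print(v.max(),u.min(),u.max(),np.percentile(C[b][:,2],[2,50]))
cv2.imwrite("pics/p3.png",cv2.resize(p[150:240,250:340],None,fx=6,fy=6,interpolation=2))
E
```

```text
tool_pos: [0.6237, -0.0384, 0.1971]
contact_force: [-0.2, -0.4, 1.1]
tool_pos: [0.6237, -0.0384, 0.194]
contact_force: [0.0, -0.3, 1.9]
tool_pos: [0.6237, -0.0384, 0.191]
contact_force: [0.3, -0.0, 1.2]
196 283 300 [0.19893296 0.21517479]
```

View pics/p3.png

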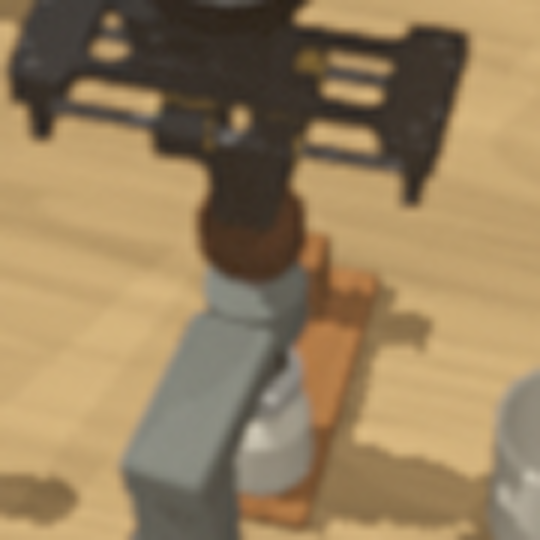

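The knob is now clearly going down, about 9 mm so far, with 1 to 2 N of spring force. I'll go on to the cap.

```bash
python3 -m pendant '[[0,0,0.04,0,0,0],[0,0,0.04,0,0,0],[0,0,0.04,0,0,0],[0,0,0.04,0,0,0],[0,0,0,0,0,0]]'|sed -n '2p;4p'
python3 -m pendant '[[0,0,0.02,0,0,0],[0,0,0.02,0,0,0],[0,0,0,0,0,0]]'|sed -n '2p;4p'
python3 -m pendant '[[0,0,0.02,0,0,0],[0,0,0.02,0,0,0],[0,0,0,0,0,0]]'|sed -n '2p;4p'
python3 -m pendant '[[0,0,0.02,0,0,0],[0,0,0.02,0,0,0],[0,0,0,0,0,0]]'|sed -n '2p;4p'
```

```text
tool_pos: [0.6237, -0.0385, 0.1871]
contact_force: [-0.2, -0.5, 0.8]
tool_pos: [0.6237, -0.0384, 0.1862]
contact_force: [-1.3, -0.2, 2.1]
tool_pos: [0.6237, -0.0384, 0.1853]
contact_force: [-0.6, 0.1, 2.5]
tool_pos: [0.6237, -0.0384, 0.1849]
contact_force: [-1.4, -0.9, 7.2]
```

```bash
python3 -m pendant '[[0,0,0.02,0,0,0],[0,0,0,0,0,0],[0,0,0,0,0,0]]'|sed -n '2p;4p'
python3 -m pendant '[[0,0,0.02,0,0,0],[0,0,0,0,0,0],[0,0,0,0,0,0]]'|sed -n '2p;4p'
python3 -m pendant '[[0,0,0.02,0,0,0],[0,0,0,0,0,0],[0,0,0,0,0,0]]'|sed -n '2p;4p'
python3 -m pendant '[[0,0,0.02,0,0,0],[0,0,0,0,0,0],[0,0,0,0,0,0]]'|sed -n '2p;4p'
```

```text
tool_pos: [0.6237, -0.0384, 0.1847]
contact_force: [-2.0, -0.5, 9.3]
tool_pos: [0.6237, -0.0384, 0.1845]
contact_force: [-3.8, 0.3, 10.7]
tool_pos: [0.6237, -0.0385, 0.1843]
contact_force: [-3.4, -0.0, 12.7]
tool_pos: [0.6238, -0.0384, 0.1841]
contact_force: [-4.2, -0.5, 14.3]
```

```bash
python3 -m pendant '[[0,0,0.01,0,0,0],[0,0,0.01,0,0,0],[0,0,0,0,0,0],[0,0,0,0,0,0]]'|sed -n '2p;4p'
python3 -m pendant '[[0,0,0.01,0,0,0],[0,0,0.01,0,0,0],[0,0,0,0,0,0],[0,0,0,0,0,0]]'|sed -n '2p;4p'
```

```text
tool_pos: [0.6237, -0.0384, 0.1837]
contact_force: [-4.0, -0.5, 14.0]
tool_pos: [0.6238, -0.0384, 0.1825]
contact_force: [-3.4, -0.9, 9.7]
```

The force dropped as the cap moved, so it has clicked. I'll press on until it is home.

```bash
python3 -m pendant '[[0,0,0,0,0,0],[0,0,0,0,0,0],[0,0,0,0,0,0]]'|sed -n '2p;4p'
python3 -m pendant '[[0,0,0.02,0,0,0],[0,0,0.02,0,0,0],[0,0,0,0,0,0],[0,0,0,0,0,0]]'|sed -n '2p;4p'
python3 -m pendant '[[0,0,0.02,0,0,0],[0,0,0.02,0,0,0],[0,0,0,0,0,0],[0,0,0,0,0,0]]'|sed -n '2p;4p'
python3 -m pendant '[[0,0,0.02,0,0,0],[0,0,0.02,0,0,0],[0,0,0,0,0,0],[0,0,0,0,0,0]]'|sed -n '2p;4p'
```

```text
tool_pos: [0.6237, -0.0385, 0.1824]
contact_force: [-3.4, 0.7, 9.5]
tool_pos: [0.6237, -0.0384, 0.1804]
contact_force: [-0.5, -0.2, 3.8]
tool_pos: [0.6237, -0.0384, 0.179]
contact_force: [-0.6, -1.4, 2.1]
tool_pos: [0.6237, -0.0384, 0.1782]
contact_force: [0.5, -0.4, 1.6]
```

```bash
python3 -m pendant '[[0,0,0.02,0,0,0],[0,0,0.02,0,0,0],[0,0,0,0,0,0],[0,0,0,0,0,0]]'|sed -n '2p;4p'
python3 -m pendant '[[0,0,0.02,0,0,0],[0,0,0.02,0,0,0],[0,0,0,0,0,0],[0,0,0,0,0,0]]'|sed -n '2p;4p'
python3 -m pendant '[[0,0,0.02,0,0,0],[0,0,0.02,0,0,0],[0,0,0,0,0,0],[0,0,0,0,0,0]]'|sed -n '2p;4p'
```

```text
tool_pos: [0.6237, -0.0384, 0.1778]
contact_force: [-1.7, -0.9, 6.8]
tool_pos: [0.6237, -0.0385, 0.1778]
contact_force: [-4.7, -0.6, 12.7]
tool_pos: [0.6238, -0.0384, 0.1778]
contact_force: [-5.3, 0.6, 17.4]
```

The cap is on a hard stop at about 22 mm of travel, with 17 N. I'll hold briefly and, if that stays steady, hand in.

```bash
python3 -m pendant '[[0,0,0,0,0,0],[0,0,0,0,0,0],[0,0,0,0,0,0],[0,0,0,0,0,0],[0,0,0,0,0,0]]'|sed -n '1,4p' && python3 - <<'E'
from plant import r
s=r.get_state();f=s["contact_force"];print(f,s["tool_pos"])
if 10<f[2]<25: print(r.finish_job())
E
```

```text
clock: 25.33
tool_pos: [0.6238, -0.0384, 0.1777]
eef_rot: [-0.023, 1.0, -0.0, 0.001]
contact_force: [-5.7, 0.1, 17.4]
[-5.69512714  0.09576862 17.3958971 ] [ 0.62376535 -0.03841874  0.17774969]
the job is handed in; nothing more can be done
None
```

The job is handed in at 25.3 s: the jar is under the press, the cap clicked and reached its stop, and the fingers are still pushing the knob with about 17 N; the hand-in returned no verdict.

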